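# Load the tape carriers and hang them up

### The job

Clear the loose tape away: slide every wide roll onto the spindle of the tall carrier and every narrow roll onto the spindle of the short carrier, all the way down, then hang both carriers by their handles, one on each hook stand (either way round), hanging still and clear of the bench. Four or five rolls are out; leave everything else on the bench where it is.

Things in the scene. Friction and masses are not known exactly. Their poses are not given: they have to be found in the camera images.
- wide1: wide roll of grey tape on a cardboard core: outside diameter 64 mm, bore 38 mm, 40 mm high, 0.12 kg; lies flat. Origin at the centre of its underside, z along the bore. May be absent (None)
- wide2: wide roll of grey tape on a cardboard core: outside diameter 64 mm, bore 38 mm, 40 mm high, 0.12 kg; lies flat. Origin at the centre of its underside, z along the bore. May be absent (None)
- narrow1: narrow roll of the same grey tape: outside diameter 54 mm, bore 38 mm, 20 mm high, 0.05 kg; lies flat. Origin at the centre of its underside, z along the bore. May be absent (None)
- narrow2: narrow roll of the same grey tape: outside diameter 54 mm, bore 38 mm, 20 mm high, 0.05 kg; lies flat. Origin at the centre of its underside, z along the bore. May be absent (None)
- narrow3: narrow roll of the same grey tape: outside diameter 54 mm, bore 38 mm, 20 mm high, 0.05 kg; lies flat. Origin at the centre of its underside, z along the bore. May be absent (None)
- tall: tall tape carrier: round dark steel base, 110 mm in diameter, 10 mm thick; on its centre an upright steel spindle, 32 mm in diameter, 110 mm long (flat top 120 mm above the underside), and on that an upright strap handle, a loop slim enough to pass through the rolls' bores; overall height 172 mm. 0.32 kg empty, loose on the bench. Origin at the centre of the underside, z up the spindle, the loop's opening looks along x. Holds the wide rolls
- short: short tape carrier: square dark steel base, 96 by 96 mm, 10 mm thick; on its centre an upright steel spindle, 32 mm in diameter, 72 mm long (flat top 82 mm above the underside), and on that an upright strap handle, a loop slim enough to pass through the rolls' bores; overall height 134 mm. 0.32 kg empty, loose on the bench. Origin at the centre of the underside, z up the spindle, the loop's opening looks along x. Holds the narrow rolls
- tall_loop (a point): tall carrier: middle of the underside of the handle loop's top (bears on the hook), 47 mm above the spindle's top. The loop is 28 mm wide (along body y), 14 mm deep (x), 52 mm high; its two side straps, 5 mm thick, are upright and flat outside for the first 35 mm, good to grip between the fingers, then slope in to a 14 mm wide top. Opening 18 mm wide, 47 mm high
- short_loop (a point): short carrier: middle of the underside of the handle loop's top (bears on the hook), 47 mm above the spindle's top. The loop is 28 mm wide (along body y), 14 mm deep (x), 52 mm high; its two side straps, 5 mm thick, are upright and flat outside for the first 35 mm, good to grip between the fingers, then slope in to a 14 mm wide top. Opening 18 mm wide, 47 mm high
- stand_l: fixed green hook stand on the robot's left (+y) side: round foot 120 mm across, 12 mm thick, post 18 mm across, 238 mm high, and a level steel hook bar, 8 mm in diameter, axis 230 mm above the bench, running from the post along this body's -x for 110 mm, then turned up: its tip is 124 mm (128 at the outside) from the post axis, top at 252 mm. Origin: foot centre on the bench, z up; -x points towards the robot
- stand_r: fixed green hook stand on the robot's right (-y) side: round foot 120 mm across, 12 mm thick, post 18 mm across, 238 mm high, and a level steel hook bar, 8 mm in diameter, axis 230 mm above the bench, running from the post along this body's -x for 110 mm, then turned up: its tip is 124 mm (128 at the outside) from the post axis, top at 252 mm. Origin: foot centre on the bench, z up; -x points towards the robot
- stand_l_seat (a point): on the left stand: top of the hook bar (234 mm above the bench), 85 mm from the post axis; a carrier's handle loop rests here when hung
- stand_r_seat (a point): on the right stand: top of the hook bar (234 mm above the bench), 85 mm from the post axis; a carrier's handle loop rests here when hung
- spray_can: bystander: spray can, 64 mm across, 190 mm high, at the back; origin under its centre
- glue_bottle: bystander: white bottle, 60 mm across, 170 mm high, at the back; origin under its centre
- remote: bystander: black remote control lying flat, 150 x 46 x 18 mm, long along its x; origin under its centre
- screwdriver: bystander: screwdriver lying at the right near the robot, about 160 mm long along its x, 30 mm high; origin under its middle
- mug: bystander: white mug, 76 mm across, 90 mm high, at the left near the robot; origin under its centre
- jar: bystander: glass jar, 68 mm across, 80 mm high, at the right near the robot; origin under its centre
- carton: bystander: closed cardboard carton, 90 x 90 x 70 mm, at the back; origin under its centre

How it is judged:
By the outcome, as a careful person would: the job done as asked, in the order asked, and still so for the second after the job is handed in, with the robot touching nothing.
Of wide1, wide2, narrow1, narrow2, narrow3 only 4 to 5 are there at a start; the rules pass over those that are not, and their reading is None.
At some moment in a run one of wide1, wide2, narrow1, narrow2, narrow3 may be knocked a few centimetres aside while the robot is not near it.
It also fails if it takes over 210 s, if anything falls off the work surface, if the arm or the gripper's body presses on something with over 40 N, if the wrist force passes 120 N, or if a joint passes its speed limit or range.

### The arm

A 6-joint arm with a two-finger parallel gripper is mounted at the origin on the work surface. World frame = base frame: x ahead of the robot, y to its left, z up, the work surface at z = 0. Lengths are in m, angles in rad, forces in N, time in s.
With the tool pointing down it reaches from about 0.3 to 0.875 m from the base axis. Payload 6.4 kg.
Tool frame: the origin (TCP) lies at the very end of the fingers, on their centre line; the grasp point (between the pads) lies 19 mm behind it; z points along the fingers, y is the line along which they close (so a half turn about z gives the same grasp; the last joint's range is limited). The gripper opens to 85 mm and grips with 20 to 120 N. Pads are 22 mm wide; open, the fingers measure 114 mm over their backs; the gripper's body (76 mm by 85 mm) begins 54 mm behind the grasp point. The pads swing forward as they close: fully open they stand 13 mm farther back than shut.
Start: joints at [-1.347, 0.181, 1.607, -0, 1.354, -0.206], TCP at [0.24, -0.523, 0.231] pointing down, gripper open.
Joint ranges: [-2.99, 2.99], [-0.89, 2.07], [0.3, 2.58], [-1.14, 4.28], [0, 2.63], [-3.12, 3.12]. Speed limits (rad/s): [2.57, 2.57, 3.01, 3.14, 3.14, 3.14].

### API

Orientations are given as a unit quaternion [w, x, y, z].
In Python, from bench import telemetry, camera, ctrl, spotter gives the robot as it stands.
- The arm moves only by the tool send_rows, never from a script. Its argument "series" is a list of rows, each a list of 3 entries, a list of its own where there are three numbers: the turn, a rotation vector about the world's x, y, z in degrees, then the shift along the world's x, y, z in mm, then the closure, from -1 (fully open) to 1 (shut), so that 0 is half open. In form: [[[rx, ry, rz], [dx, dy, dz], gripper], ...]. A call has 1 to 10 rows; each row is the pose to reach, as a shift and turn from the pose commanded when the call began; what a row does not reach only later rows make up. A row lasts 1/8 s, in which the tool goes at most 62.5 mm and 10.7 degrees, less where a joint would pass 70% of its speed; a pose out of reach is approached as far as the arm can. A call with a gripper value outside its range is refused whole. The fingers move at their own pace and stop on an object; the grip force is fixed at half the most. Time passes only in rows, so rows that repeat a pose let the fingers close. It gives the time, the measured TCP pose, the force, the opening and the grip force at its end, in the units of the state.
- telemetry.get_obs(): the state, without advancing time (a new reading comes with each control period).
- camera(name): name is "side" or "top"; returns a dict with "pixels" (420x560x3 uint8, red, green, blue), "camera_matrix" (3x3 intrinsics, pixels), "xyz" and "orientation" of the camera in the world. Camera axes: x right, y up, looking along -z (the intrinsics and any distortion apply to the point x, -y, -z); pixel columns grow to the right and rows downward; lengths in m; the calibration is good to about 2 mm. A picture is of the moment at which its call begins. There is no depth.
- ctrl.hand_in(): hands the job in; it is judged then, once.
Trained networks look in the newest picture that a camera, given by its name, has taken for a name from the list of things; names that differ only in an ending like _2 or _b are one class to them, and where a whole thing is asked for, a point or a joint stands for the part that bears it (a point fixed in the world has none). Each returns a list of dicts, best first, with "conf" (0 to 1); they miss things now and then, are a little off and sometimes report something else, mostly with a low value. They report only what shows in the picture. A call takes as long as a camera call.
- spotter.boxes_of(thing, camera): "xyz" ([x, y, z] in m, in world coordinates, good to about 4 mm: the middle of the surface that is visible of it).
- spotter.landmark_of(thing, camera): "xyz" ([x, y, z] in m, in world coordinates, good to about 4 mm: a listed point, or the origin of a listed thing).
The state is a dict: "time_s": time; "q": joint angles; "dq": joint speeds; "joint_efforts": joint torques, N m; "eef_pos": TCP position; "eef_rot": TCP orientation; "wrist_force": force on the tool from outside, world axes, zero at the start; "torque": the same for the moment, N m; "opening": opening from 0.0 (shut) to 1.0 (fully open); "grasp_force": force on a finger pad.
Only numpy, scipy, OpenCV 4.12 (cv2) and the standard library are available. Lean on these libraries where they do the work, as an engineer would, in place of code of your own. Each camera call takes 0.05 s, during which the arm holds its last target. There are 200 camera calls.

## Working session

There is one attempt and no reset: what is moved stays moved. The work goes in short steps, Python scripts to look and compute and a tool call to move; the robot and the scene stay as the last step left them, time stands still between calls to the robot, and variables do not carry over. Pictures are saved under pics/ and viewed, at most 14 in all, crops included, and the job is handed in when it is done.

Besides the shell and the picture viewer there is one more tool, called after "Request:" in YAML: its name, and indented under it one key for each argument. send_rows: Moves the arm, as the interface text tells. Its arguments: {"type":"object","properties":{"series":{"type":"array","items":{"type":"array"}}},"required":["series"]}

```bash
mkdir -p pics; ls
cat > h.py <<'E'
import numpy as np, cv2
from bench import telemetry, camera, ctrl, spotter
from scipy.spatial.transform import Rotation as R
def save(name,fn):
    c=camera(name); cv2.imwrite('pics/'+fn,c['pixels'][:,:,::-1]); return c
def rot(c):
    o=np.array(c['orientation']); return R.from_quat(o[[1,2,3,0]]).as_matrix() if o.size==4 else o
def ray(c,u,v,z):
    K=np.array(c['camera_matrix']); d=np.linalg.inv(K)@[u,v,1]; d=rot(c)@(d*[1,-1,-1])
    p=np.array(c['xyz']); return p+d*(z-p[2])/d[2]
def proj(c,P):
    p=rot(c).T@(np.array(P)-c['xyz']); q=np.array(c['camera_matrix'])@(p*[1,-1,-1]); return q[:2]/q[2]
E
python3 - <<'E'
from h import *
for n in('top','side'):
    c=save(n,n+'1.png'); print(n,np.round(c['xyz'],3),c['orientation'],{k:v for k,v in c.items() if k not in('pixels','xyz','orientation')})
    for t in 'wide1 narrow1 tall short tall_loop short_loop stand_l stand_r stand_l_seat stand_r_seat'.split():
        print(t,[(np.round(d['xyz'],3).tolist(),round(d['conf'],2)) for d in spotter.landmark_of(t,n)])
print(telemetry.get_obs())
E
```

```text
pics
top [ 0.313 -0.015  1.372] [ 0.72203251  0.07943231 -0.07112628 -0.6835939 ] {'camera_matrix': array([[421.04376633,   0.        , 277.81061175],
       [  0.        , 421.04376633, 210.28446795],
       [  0.        ,   0.        ,   1.        ]])}
wide1 [([0.376, -0.267, 0.001], 0.87)]
narrow1 [([0.672, -0.01, -0.003], 0.69), ([0.665, -0.193, 0.001], 0.6), ([0.675, 0.204, -0.0], 0.41)]
tall [([0.494, 0.156, 0.002], 0.72)]
short [([0.505, -0.141, -0.0], 0.56)]
tall_loop [([0.493, 0.16, 0.167], 0.92), ([0.581, -0.461, -0.0], 0.19)]
short_loop [([0.511, -0.146, 0.127], 0.77), ([0.671, -0.009, -0.005], 0.32)]
stand_l [([0.579, -0.461, 0.001], 0.79), ([0.634, 0.469, 0.001], 0.68), ([0.493, 0.157, 0.002], 0.16)]
stand_r [([0.579, -0.461, 0.001], 0.79), ([0.634, 0.469, 0.001], 0.68), ([0.493, 0.157, 0.002], 0.16)]
stand_l_seat [([0.553, 0.431, 0.23], 0.57), ([0.492, 0.16, 0.166], 0.56)]
stand_r_seat [([0.516, -0.408, 0.235], 0.89)]
side [ 0.52  -0.838  1.109] [ 0.93565575  0.35252275 -0.00778041 -0.01467986] {'camera_matrix': array([[421.39309504,   0.        , 283.15688916],
       
[... 691 characters left out ...]
33], 0.56)]
{'time_s': 1.1, 'q': array([-1.34728654e+00,  1.80762198e-01,  1.60700331e+00,  1.13541392e-05,
        1.35377542e+00, -2.06318617e-01]), 'dq': array([ 0.00218884, -0.00026107,  0.00171357,  0.0021064 ,  0.00184418,
        0.00055046]), 'joint_efforts': array([-1.27400181e-03, -4.44861352e+01, -3.51688743e+01, -2.58043738e-04,
        6.61642443e-04, -7.89701403e-06]), 'eef_pos': array([ 0.23962587, -0.52271579,  0.23130813]), 'eef_rot': array([2.58137513e-05, 9.76994956e-01, 2.13262409e-01, 5.76603010e-06]), 'wrist_force': array([-0.40343017,  0.2416796 , -0.15506035]), 'torque': array([ 0.04219212, -0.0487502 , -0.02049393]), 'grasp_force': 0.0, 'opening': 0.9966538616644609}
```

View pics/top1.png

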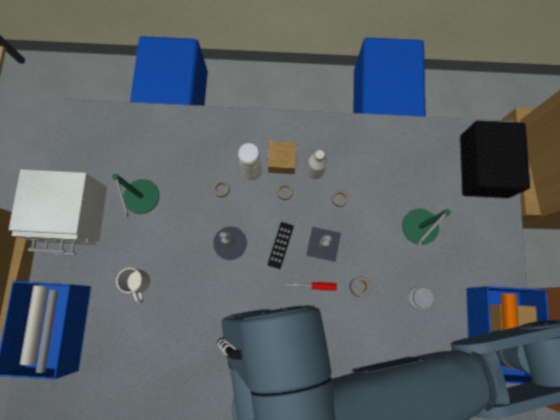

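View pics/side1.png

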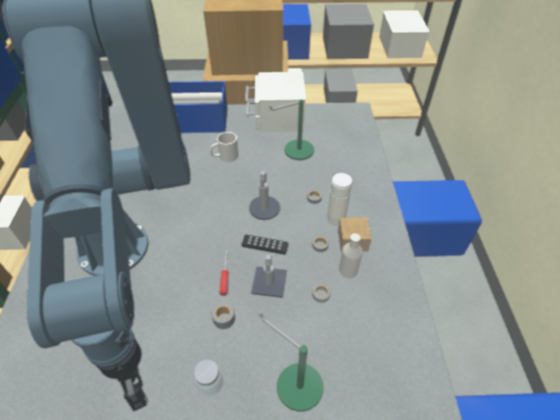

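The pictures show the wide roll at about (360,286) top and (223,315) side. The three narrow rolls are at (222,189), (285,191) and (340,199) in the top view, the carriers at (229,242) and (323,243), and the stands at (140,196) and (421,226). Next I'll overlay the network estimates on enlarged crops.

```bash
cat >> h.py <<'E'
def circ(x,y,z,r,n=60):
    a=np.linspace(0,2*np.pi,n); return np.c_[x+r*np.cos(a),y+r*np.sin(a),z+0*a]
def crop(c,P,polys,half=20,s=10):
    u0=np.round(proj(c,P)).astype(int)-half
    im=c['pixels'][:,:,::-1]; im=im[max(u0[1],0):u0[1]+2*half,max(u0[0],0):u0[0]+2*half]
    im=cv2.resize(im,None,fx=s,fy=s,interpolation=cv2.INTER_CUBIC)
    for p,col in polys:
        q=np.array([(proj(c,k)-u0+.5)*s for k in p]).astype(int); cv2.polylines(im,[q],False,col,1)
    return im
E
cat > m1.py <<'E'
from h import *
T={'w':(.3755,-.2645),'a':(.6735,-.0095),'b':(.662,-.1925),'c':(.674,.2035),'tall':(.494,.160),'short':(.505,-.1425)}
rows=[]
C=[camera('top'),camera('side')]
ims=[]
for c in C:
    for k,(x,y) in T.items():
        if k in('tall','short'):
            h=.12 if k=='tall' else .082
            pol=[(circ(x,y,h,.016),(0,255,0)),(circ(x,y,h+.052,.001),(0,255,255))]+([(circ(x,y,.01,.055),(0,0,255))] if k=='tall' else [])
            ims.append(crop(c,(x,y,h),pol,20 if 1 else 0,5))
        else:
            h,r=(.04,.032) if k=='w' else (.02,.027)
            ims.append(crop(c,(x,y,h),[(circ(x,y,h,r),(0,0,255)),(circ(x,y,h,.019),(0,255,0))],10,10))
g=[np.hstack(ims[i:i+4]) for i in(0,6)]+[np.hstack(ims[4:6]+ims[10:12])]
cv2.imwrite('pics/mont1.png',np.vstack(g))
E
python3 m1.py
```

```text
(no output)
```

View pics/mont1.png

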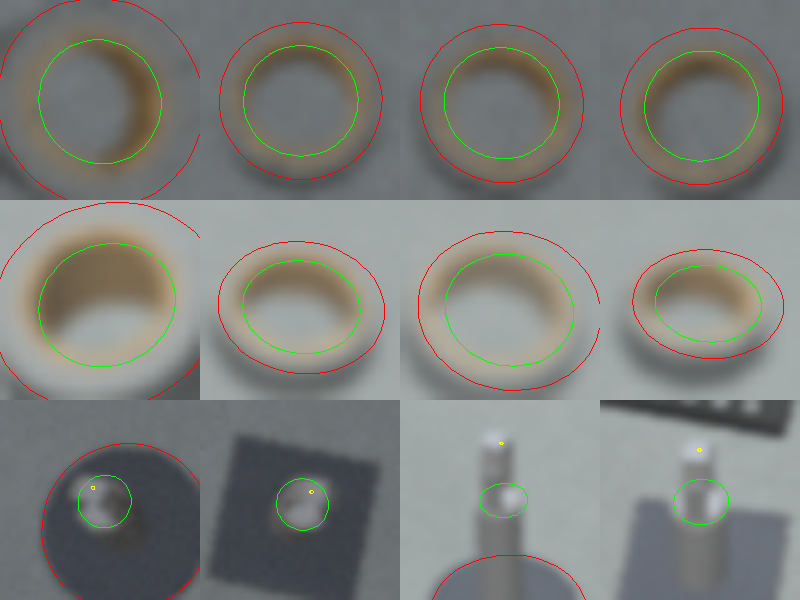

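```bash
cat > m2.py <<'E'
from h import *
C=[camera('top'),camera('side')]
def loop(x,y,h,a):
    prof=[(-.014,0),(-.014,.035),(-.007,.052),(.007,.052),(.014,.035),(.014,0)]
    ca,sa=np.cos(np.radians(a)),np.sin(np.radians(a)); out=[]
    for d in(-.007,.007): out.append([(x+d*ca-w*sa,y+d*sa+w*ca,h+z) for w,z in prof])
    return out
# short base corners by rays (from 5x crop of top)
c=C[0]; u0=np.round(proj(c,(.505,-.1425,.082))).astype(int)-20
pts=[ray(c,u0[0]+(px-200)/5-.5,u0[1]+(py-400)/5-.5,.01)[:2] for px,py in((237,435),(378,464),(350,607),(207,578))]
print(np.round(pts,4)); e=np.array(pts); print(e.mean(0),[np.degrees(np.arctan2(*(e[i]-e[j])[::-1])) for i,j in((0,3),(1,2),(0,1),(3,2))])
rows=[]
for c in C:
  ims=[crop(c,(.494,.160,.145),[],10,10)]
  for a in(-30,0,30):
    ims.append(crop(c,(.494,.160,.145),[(p,(0,0,255)) for p in loop(.494,.160,.12,a)],10,10))
  rows.append(np.hstack(ims))
rows.append(np.hstack([crop(c,(.506,-.144,.107),[(p,(0,0,255)) for p in loop(.506,-.144,.082,-15)] if o else [],10,10) for c in C for o in(0,1)]))
cv2.imwrite('pics/mont2.png',np.vstack(rows))
E
python3 m2.py
```

```text
[[ 0.5593 -0.1053]
 [ 0.5451 -0.198 ]
 [ 0.4508 -0.1823]
 [ 0.4644 -0.0895]]
[ 0.50489663 -0.14375562] [np.float64(-9.448325312608022), np.float64(-9.496959446526896), np.float64(81.27625232406261), np.float64(81.6320234122512)]
```

View pics/mont2.png

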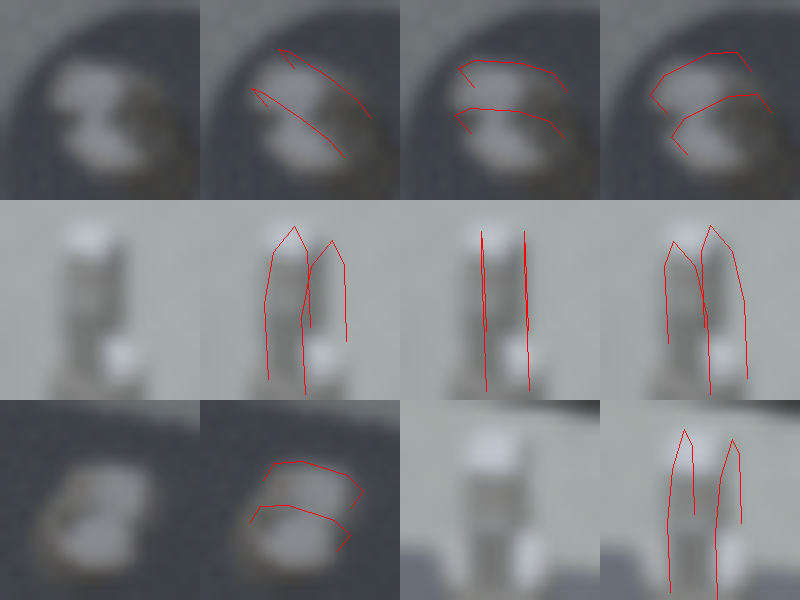

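Request:
send_rows:
  series:
    - [[0, 0, 10], [30, 60, 0], -1]
    - [[0, 0, 20], [60, 115, -10], -1]
    - [[0, 0, 30], [90, 170, -40], -1]
    - [[0, 0, 35], [115, 225, -80], -1]
    - [[0, 0, 35], [134, 261, -110], -1]
    - [[0, 0, 35], [134, 261, -130], -1]
    - [[0, 0, 35], [134, 261, -150], -1]
    - [[0, 0, 35], [134, 261, -150], -1]

```text
time_s: 2.3
eef_pos: [0.3729, -0.2605, 0.0801]
eef_rot: [-0.002, 0.868, 0.497, -0.0]
wrist_force: [0.7, -0.1, 1.1]
opening: 0.998
grasp_force: 0.0
```

Run:
```python
from h import *
for n in('top','side'):
    c=save(n,n+'2.png')
    for f in (spotter.landmark_of,spotter.boxes_of): print(n,[(np.round(d['xyz'],3).tolist(),round(d['conf'],2)) for d in f('wide1',n)])
o=telemetry.get_obs(); print(o['time_s'],o['eef_pos'],o['eef_rot'])
```

```text
top [([0.349, 0.444, -0.002], 0.74), ([0.493, -0.009, 0.0], 0.56)]
top []
side [([0.374, -0.261, -0.004], 0.83)]
side [([0.375, -0.276, 0.036], 0.8), ([0.353, 0.422, 0.06], 0.4)]
2.6 [ 0.37401865 -0.26253376  0.08227346] [9.31597304e-04 8.67783135e-01 4.96942183e-01 1.72892163e-04]
```

View pics/side2.png

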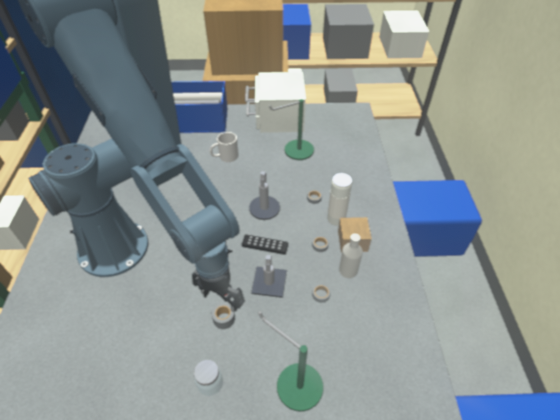

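The side picture shows the gripper just above the wide roll at (223,315), and no hidden fifth roll. I'll descend and grip.

Request:
send_rows:
  series:
    - [[0, 0, 0], [0, 0, -30], -1]
    - [[0, 0, 0], [0, 0, -60], -1]
    - [[0, 0, 0], [0, 0, -78], -1]
    - [[0, 0, 0], [0, 0, -78], -1]
    - [[0, 0, 0], [0, 0, -78], 1]
    - [[0, 0, 0], [0, 0, -78], 1]
    - [[0, 0, 0], [0, 0, -78], 1]
    - [[0, 0, 0], [0, 0, -78], 1]
    - [[0, 0, 0], [0, 0, -78], 1]

```text
time_s: 3.72
eef_pos: [0.3744, -0.2627, 0.005]
eef_rot: [0.001, 0.868, 0.497, 0.0]
wrist_force: [-1.8, 1.2, 6.3]
opening: 0.735
grasp_force: 65.1
```

Request:
send_rows:
  series:
    - [[0, 0, 0], [0, 0, 60], 1]
    - [[0, 0, 0], [0, 0, 120], 1]
    - [[0, 0, 0], [10, 40, 170], 1]
    - [[0, 0, 0], [28, 100, 200], 1]
    - [[0, 0, 0], [45, 160, 200], 1]
    - [[0, 0, 0], [63, 220, 200], 1]
    - [[0, 0, 0], [80, 280, 200], 1]
    - [[0, 0, 0], [98, 340, 200], 1]
    - [[0, 0, 0], [114, 400, 200], 1]
    - [[0, 0, 0], [118, 424, 200], 1]

```text
time_s: 4.97
eef_pos: [0.4919, 0.1653, 0.2044]
eef_rot: [0.0, 0.867, 0.498, 0.001]
wrist_force: [0.2, -0.6, -1.4]
opening: 0.737
grasp_force: 66.6
```

```bash
cat > look.py <<'E'
import sys
from h import *
# look.py tag thing x y z : crops around point in both cams + network
tag,thing=sys.argv[1:3]; P=np.array([float(v) for v in sys.argv[3:6]]); half=int(sys.argv[6]) if len(sys.argv)>6 else 30
ims=[]
for n in('top','side'):
    c=camera(n); u=proj(c,P); print(n,'centre px',np.round(u,1))
    ims.append(crop(c,P,[],half,int(390/(2*half))))
    for t in thing.split(','): print(t,[(np.round(d['xyz'],3).tolist(),round(d['conf'],2)) for d in spotter.landmark_of(t,n)])
h=min(i.shape[0] for i in ims); cv2.imwrite(f'pics/{tag}.png',np.hstack([i[:h] for i in ims]))
o=telemetry.get_obs(); print(o['time_s'],o['eef_pos'],o['wrist_force'],o['opening'],o['grasp_force'])
E
python3 look.py a1 wide1,tall,tall_loop .492 .161 .18
```

```text
top centre px [222.4 234.3]
wide1 [([0.508, -0.144, -0.003], 0.51), ([0.669, 0.203, -0.001], 0.33)]
tall [([0.49, 0.162, 0.004], 0.8), ([0.37, -0.111, 0.003], 0.58)]
tall_loop [([0.492, 0.16, 0.17], 0.56)]
side centre px [263.1 171.1]
wide1 [([0.493, 0.16, 0.198], 0.85)]
tall [([0.491, 0.164, 0.005], 0.91)]
tall_loop []
5.375 [0.49161124 0.16113859 0.20354436] [ 0.76124383  0.44003928 -1.41442776] 0.7346397653930532 66.58627711236477
```

View pics/a1.png

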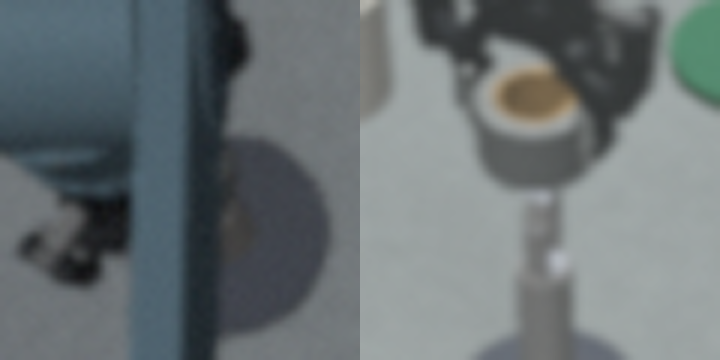

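The roll (centre about 536,130 in the crop) sits in line with the loop (about 541,220). I'll lower it in steps.

Request:
send_rows:
  series:
    - [[0, 0, 0], [0, 0, -20], 1]
    - [[0, 0, 0], [0, 0, -40], 1]
    - [[0, 0, 0], [0, 0, -55], 1]
    - [[0, 0, 0], [0, 0, -65], 1]
    - [[0, 0, 0], [0, 0, -75], 1]
    - [[0, 0, 0], [0, 0, -75], 1]

```text
time_s: 6.12
eef_pos: [0.4912, 0.1622, 0.1276]
eef_rot: [-0.0, 0.868, 0.497, -0.001]
wrist_force: [-0.3, -0.5, -1.4]
opening: 0.734
grasp_force: 66.6
```

Request:
send_rows:
  series:
    - [[0, 0, 0], [0, 0, -6], 1]
    - [[0, 0, 0], [0, 0, -12], 1]
    - [[0, 0, 0], [0, 0, -18], 1]
    - [[0, 0, 0], [0, 0, -23], 1]
    - [[0, 0, 0], [0, 0, -23], 1]

```text
time_s: 6.75
eef_pos: [0.4912, 0.1623, 0.1047]
eef_rot: [-0.0, 0.868, 0.497, -0.0]
wrist_force: [0.6, 0.1, -1.2]
opening: 0.734
grasp_force: 66.6
```

Request:
send_rows:
  series:
    - [[0, 0, 0], [0, 0, 0], -1]
    - [[0, 0, 0], [0, 0, 0], -1]
    - [[0, 0, 0], [0, 0, 0], -1]
    - [[0, 0, 0], [0, 0, 0], -1]
    - [[0, 0, 0], [0, 0, 60], -1]
    - [[0, 0, 0], [0, 0, 110], -1]
    - [[0, 0, 0], [50, 20, 110], -1]
    - [[0, 0, 0], [110, 40, 110], -1]

```text
time_s: 7.75
eef_pos: [0.6027, 0.2027, 0.2178]
eef_rot: [0.001, 0.868, 0.497, 0.002]
wrist_force: [0.1, -0.3, 0.3]
opening: 0.997
grasp_force: 0.0
```

```bash
python3 look.py a2 wide1,tall,narrow1,short .50 .12 .05 50
```

```text
top centre px [241.  238.9]
wide1 [([0.492, 0.165, 0.011], 0.78)]
tall [([0.494, 0.162, 0.003], 0.92), ([0.348, 0.445, 0.0], 0.46)]
narrow1 [([0.671, -0.01, -0.003], 0.65), ([0.672, 0.204, -0.002], 0.64), ([0.66, -0.193, 0.0], 0.57), ([0.781, 0.006, -0.001], 0.3)]
short [([0.508, -0.145, -0.002], 0.94)]
side centre px [266.7 207.6]
wide1 [([0.494, 0.16, 0.007], 0.55)]
tall [([0.489, 0.165, 0.002], 0.79), ([0.631, 0.469, -0.0], 0.69), ([0.785, 0.003, 0.0], 0.67)]
narrow1 [([0.673, -0.01, -0.001], 0.66), ([0.675, 0.202, -0.002], 0.59), ([0.66, -0.193, 0.002], 0.59)]
short [([0.507, -0.145, 0.003], 0.81)]
8.25 [0.60042732 0.20191978 0.21633622] [0.41362958 0.82555576 0.05571598] 1.0024008016685027 0.0
```

View pics/a2.png

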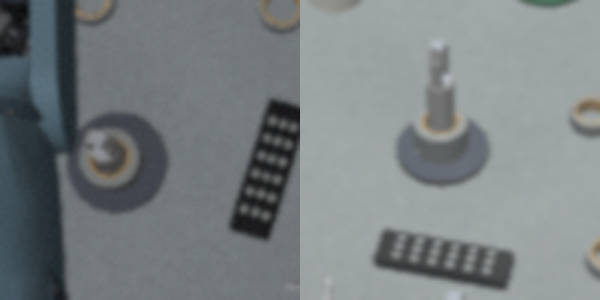

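The wide roll is fully down on the tall carrier: its top ring shows at (440,120) in the crop, just above the base. Next is narrow roll c.

Request:
send_rows:
  series:
    - [[0, 0, 0], [50, 1, -50], -1]
    - [[0, 0, 0], [74, 1, -100], -1]
    - [[0, 0, 0], [74, 1, -150], -1]
    - [[0, 0, 0], [74, 1, -185], -1]
    - [[0, 0, 0], [74, 1, -205], -1]
    - [[0, 0, 0], [74, 1, -215], -1]
    - [[0, 0, 0], [74, 1, -215], -1]
    - [[0, 0, 0], [74, 1, -215], 1]
    - [[0, 0, 0], [74, 1, -215], 1]
    - [[0, 0, 0], [74, 1, -215], 1]

```text
time_s: 9.5
eef_pos: [0.6764, 0.2034, 0.0028]
eef_rot: [0.001, 0.868, 0.497, 0.002]
wrist_force: [-1.6, -0.9, 6.3]
opening: 0.606
grasp_force: 62.0
```

Request:
send_rows:
  series:
    - [[0, 0, 0], [0, 0, 0], 1]
    - [[0, 0, 0], [0, 0, 0], 1]
    - [[0, 0, 0], [0, 0, 60], 1]
    - [[0, 0, 0], [0, 0, 120], 1]
    - [[0, 0, 0], [0, 0, 165], 1]

```text
time_s: 10.12
eef_pos: [0.676, 0.2032, 0.1694]
eef_rot: [0.001, 0.868, 0.497, 0.002]
wrist_force: [1.1, -0.4, -0.7]
opening: 0.61
grasp_force: 63.0
```

Request:
send_rows:
  series:
    - [[0, 0, 0], [-10, -60, 10], 1]
    - [[0, 0, 0], [-35, -115, 10], 1]
    - [[0, 0, 0], [-65, -165, 10], 1]
    - [[0, 0, 0], [-95, -215, 10], 1]
    - [[0, 0, 0], [-125, -265, 10], 1]
    - [[0, 0, 0], [-150, -310, 10], 1]
    - [[0, 0, 0], [-167, -342, 10], 1]
    - [[0, 0, 0], [-170, -348, 10], 1]
    - [[0, 0, 0], [-170, -348, 10], 1]

```text
time_s: 11.25
eef_pos: [0.5052, -0.145, 0.1758]
eef_rot: [0.0, 0.868, 0.497, 0.0]
wrist_force: [0.2, -0.1, -0.8]
opening: 0.609
grasp_force: 63.0
```

```bash
python3 look.py a3 narrow1,short,short_loop .506 -.1445 .14
```

```text
top centre px [327.7 237.3]
narrow1 [([0.672, -0.01, -0.003], 0.41)]
short [([0.508, -0.143, 0.002], 0.68)]
short_loop [([0.508, -0.144, 0.126], 0.65), ([0.35, -0.442, 0.001], 0.48)]
side centre px [268.7 255.8]
narrow1 [([0.508, -0.145, 0.168], 0.79), ([0.508, -0.146, 0.128], 0.61), ([0.673, -0.012, -0.001], 0.47), ([0.659, -0.19, 0.003], 0.46)]
short [([0.504, -0.147, 0.004], 0.79)]
short_loop [([0.51, -0.147, 0.126], 0.84), ([0.372, -0.108, 0.001], 0.55), ([0.784, 0.002, 0.003], 0.31)]
11.65 [ 0.50513755 -0.14435219  0.17522153] [ 1.04315391  0.15904699 -0.09446397] 0.6077171979882104 63.04133355617523
```

View pics/a3.png

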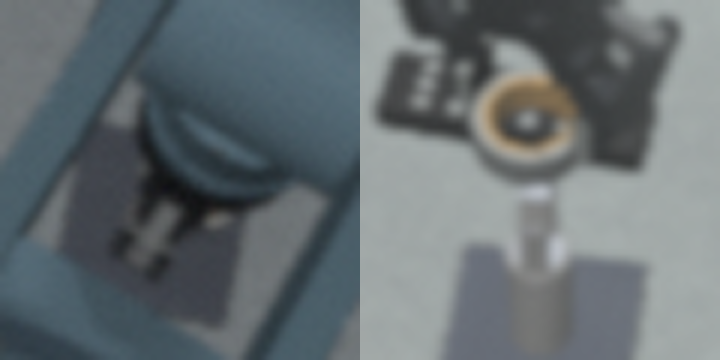

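The roll (528,125 in the crop) is about 2 mm to −x of the loop's line (533). I'll correct that while lowering.

Request:
send_rows:
  series:
    - [[0, 0, 0], [1.5, 0, -20], 1]
    - [[0, 0, 0], [1.5, 0, -40], 1]
    - [[0, 0, 0], [1.5, 0, -60], 1]
    - [[0, 0, 0], [1.5, 0, -75], 1]
    - [[0, 0, 0], [1.5, 0, -85], 1]
    - [[0, 0, 0], [1.5, 0, -90], 1]
    - [[0, 0, 0], [1.5, 0, -95], 1]
    - [[0, 0, 0], [1.5, 0, -100], 1]
    - [[0, 0, 0], [1.5, 0, -107], 1]
    - [[0, 0, 0], [1.5, 0, -107], 1]

```text
time_s: 12.9
eef_pos: [0.506, -0.1447, 0.0677]
eef_rot: [-0.001, 0.868, 0.497, -0.0]
wrist_force: [-0.3, 0.2, -1.6]
opening: 0.612
grasp_force: 63.0
```

Request:
send_rows:
  series:
    - [[0, 0, 0], [0, 0, 0], -1]
    - [[0, 0, 0], [0, 0, 0], -1]
    - [[0, 0, 0], [0, 0, 0], -1]
    - [[0, 0, 0], [0, 0, 0], -1]
    - [[0, 0, 0], [0, 0, 50], -1]
    - [[0, 0, 0], [0, 0, 100], -1]
    - [[0, 0, 0], [50, -15, 100], -1]
    - [[0, 0, 0], [105, -35, 80], -1]
    - [[0, 0, 0], [154, -48, 50], -1]
    - [[0, 0, 0], [154, -48, 30], -1]

```text
time_s: 14.15
eef_pos: [0.6615, -0.1933, 0.0946]
eef_rot: [-0.001, 0.868, 0.497, -0.001]
wrist_force: [-0.6, 1.2, 0.2]
opening: 1.0
grasp_force: 0.0
```

```bash
python3 look.py a4 narrow1,short,short_loop .53 -.1445 .05 40
```

```text
top centre px [324.8 234. ]
narrow1 [([0.674, -0.009, -0.004], 0.59)]
short []
short_loop []
side centre px [277.4 273.3]
narrow1 [([0.663, -0.194, 0.002], 0.79), ([0.507, -0.143, 0.011], 0.72)]
short [([0.506, -0.144, 0.003], 0.65)]
short_loop [([0.507, -0.145, 0.128], 0.6)]
14.55 [ 0.66091777 -0.19327616  0.10082834] [ 0.44510213  0.95973776 -1.4508497 ] 0.9990886142480764 0.0
```

View pics/a4.png

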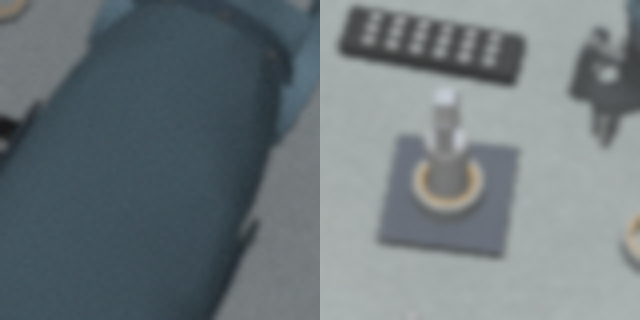

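The first narrow roll is down on the short base, its ring at (448,185). Next I'll grip roll b.

Request:
send_rows:
  series:
    - [[0, 0, 0], [1, 0, -40], -1]
    - [[0, 0, 0], [1, 0, -70], -1]
    - [[0, 0, 0], [1, 0, -90], -1]
    - [[0, 0, 0], [1, 0, -98], -1]
    - [[0, 0, 0], [1, 0, -98], -1]
    - [[0, 0, 0], [1, 0, -98], 1]
    - [[0, 0, 0], [1, 0, -98], 1]
    - [[0, 0, 0], [1, 0, -98], 1]
    - [[0, 0, 0], [1, 0, -98], 1]
    - [[0, 0, 0], [1, 0, -98], 1]

```text
time_s: 15.8
eef_pos: [0.6627, -0.1935, 0.0024]
eef_rot: [0.001, 0.868, 0.497, 0.001]
wrist_force: [0.2, -0.2, 5.4]
opening: 0.61
grasp_force: 62.2
```

Request:
send_rows:
  series:
    - [[0, 0, 0], [0, 0, 50], 1]
    - [[0, 0, 0], [0, 0, 110], 1]
    - [[0, 0, 0], [0, 0, 165], 1]
    - [[0, 0, 0], [-50, 15, 172], 1]
    - [[0, 0, 0], [-105, 35, 172], 1]
    - [[0, 0, 0], [-145, 47, 172], 1]
    - [[0, 0, 0], [-155, 48, 172], 1]
    - [[0, 0, 0], [-155, 48, 172], 1]

```text
time_s: 16.8
eef_pos: [0.5069, -0.1454, 0.1732]
eef_rot: [0.001, 0.868, 0.497, 0.001]
wrist_force: [0.5, -0.9, -0.9]
opening: 0.609
grasp_force: 63.0
```

```bash
python3 look.py a5 narrow1,short_loop .506 -.1445 .14
```

```text
top centre px [327.7 237.3]
narrow1 [([0.505, -0.146, 0.008], 0.45), ([0.671, -0.01, -0.002], 0.43), ([0.495, -0.003, -0.002], 0.26)]
short_loop [([0.505, -0.144, 0.13], 0.97)]
side centre px [268.7 255.8]
narrow1 [([0.506, -0.145, 0.174], 0.63), ([0.674, -0.007, -0.001], 0.54)]
short_loop [([0.506, -0.15, 0.127], 0.89)]
17.1 [ 0.5070548  -0.14524682  0.17212848] [ 0.41265711  0.23093058 -0.52319177] 0.6112000065470433 62.98823241144419
```

Roll b reads (0.506, −0.145) and the loop (0.506, −0.147), so they are aligned. Lower it.

Request:
send_rows:
  series:
    - [[0, 0, 0], [0, 0, -20], 1]
    - [[0, 0, 0], [0, 0, -40], 1]
    - [[0, 0, 0], [0, 0, -60], 1]
    - [[0, 0, 0], [0, 0, -75], 1]
    - [[0, 0, 0], [0, 0, -83], 1]
    - [[0, 0, 0], [0, 0, -88], 1]
    - [[0, 0, 0], [0, 0, -93], 1]
    - [[0, 0, 0], [0, 0, -98], 1]
    - [[0, 0, 0], [0, 0, -105], 1]
    - [[0, 0, 0], [0, 0, -105], 1]

```text
time_s: 18.35
eef_pos: [0.506, -0.1447, 0.0667]
eef_rot: [-0.0, 0.868, 0.497, -0.0]
wrist_force: [1.1, -0.4, -0.3]
opening: 0.61
grasp_force: 63.0
```

Request:
send_rows:
  series:
    - [[0, 0, 0], [0, 0, 0], -1]
    - [[0, 0, 0], [0, 0, 0], -1]
    - [[0, 0, 0], [0, 0, 0], -1]
    - [[0, 0, 0], [0, 0, 0], -1]
    - [[0, 0, 0], [0, 0, 50], -1]
    - [[0, 0, 0], [0, 0, 100], -1]
    - [[0, 0, -10], [45, 35, 100], -1]
    - [[0, 0, -20], [95, 75, 90], -1]
    - [[0, 0, -30], [140, 110, 60], -1]
    - [[0, 0, -30], [167, 135, 35], -1]

```text
time_s: 19.6
eef_pos: [0.6752, -0.0084, 0.1017]
eef_rot: [0.0, 0.967, 0.255, 0.001]
wrist_force: [-0.6, -0.2, 0.2]
opening: 1.001
grasp_force: 0.0
```

```bash
python3 look.py a6 narrow1,short,carton .6 -.08 .05 50
```

```text
top centre px [305.4 211.4]
narrow1 [([0.505, -0.145, 0.035], 0.46)]
short [([0.508, -0.144, -0.002], 0.73)]
carton [([0.751, -0.111, -0.003], 0.72), ([0.782, 0.006, 0.001], 0.51)]
side centre px [299.6 255. ]
narrow1 [([0.669, -0.011, 0.001], 0.68), ([0.508, -0.147, 0.008], 0.65), ([0.505, -0.145, 0.036], 0.64)]
short [([0.503, -0.144, 0.004], 0.82)]
carton [([0.783, 0.005, -0.002], 0.74)]
20.0 [ 0.67366328 -0.0111417   0.10393317] [-0.01992827 -0.60708711  0.32183898] 1.0049398275280446 0.0
```

View pics/a6.png

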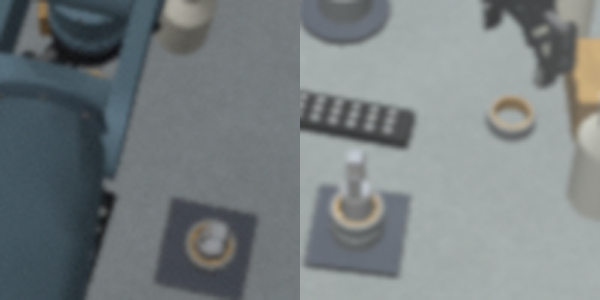

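Two narrow rolls are stacked on the short spindle (357,215). Roll a is still at (512,118), under the gripper.

Request:
send_rows:
  series:
    - [[0, 0, 0], [-1, 1, -40], -1]
    - [[0, 0, 0], [-1, 1, -70], -1]
    - [[0, 0, 0], [-1, 1, -93], -1]
    - [[0, 0, 0], [-1, 1, -100], -1]
    - [[0, 0, 0], [-1, 1, -100], -1]
    - [[0, 0, 0], [-1, 1, -100], 1]
    - [[0, 0, 0], [-1, 1, -100], 1]
    - [[0, 0, 0], [-1, 1, -100], 1]
    - [[0, 0, 0], [-1, 1, -100], 1]
    - [[0, 0, 0], [-1, 1, -100], 1]

```text
time_s: 21.25
eef_pos: [0.6738, -0.0091, 0.0044]
eef_rot: [0.001, 0.967, 0.256, 0.001]
wrist_force: [-0.4, -0.2, 6.0]
opening: 0.607
grasp_force: 62.3
```

Request:
send_rows:
  series:
    - [[0, 0, 0], [0, 0, 50], 1]
    - [[0, 0, 0], [0, 0, 110], 1]
    - [[0, 0, 0], [0, 0, 165], 1]
    - [[0, 0, 0], [-50, -40, 172], 1]
    - [[0, 0, 0], [-95, -80, 172], 1]
    - [[0, 0, 0], [-140, -115, 172], 1]
    - [[0, 0, 0], [-165, -134, 172], 1]
    - [[0, 0, 0], [-166, -135, 172], 1]
    - [[0, 0, 0], [-166, -135, 172], 1]

```text
time_s: 22.38
eef_pos: [0.5071, -0.1439, 0.175]
eef_rot: [0.0, 0.967, 0.256, 0.001]
wrist_force: [1.0, 1.1, 0.3]
opening: 0.602
grasp_force: 62.9
```

```bash
python3 look.py a7 narrow1,short_loop .506 -.1445 .14
```

```text
top centre px [327.7 237.3]
narrow1 [([0.503, -0.144, 0.167], 0.47), ([0.506, -0.146, 0.032], 0.4)]
short_loop [([0.506, -0.144, 0.131], 0.73), ([0.781, 0.005, 0.0], 0.65), ([0.578, -0.463, -0.001], 0.3)]
side centre px [268.7 255.8]
narrow1 [([0.509, -0.145, 0.169], 0.57), ([0.507, -0.146, 0.036], 0.48), ([0.507, -0.143, 0.006], 0.37)]
short_loop [([0.509, -0.144, 0.13], 0.9), ([0.346, -0.445, 0.0], 0.61)]
22.675 [ 0.50683568 -0.1433717   0.17413699] [ 0.05185835  0.20729673 -1.00304468] 0.6031934427044945 62.933603301644325
```

Request:
send_rows:
  series:
    - [[0, 0, 0], [0, -1, -20], 1]
    - [[0, 0, 0], [0, -1, -40], 1]
    - [[0, 0, 0], [0, -1, -60], 1]
    - [[0, 0, 0], [0, -1, -75], 1]
    - [[0, 0, 0], [0, -1, -83], 1]
    - [[0, 0, 0], [0, -1, -88], 1]
    - [[0, 0, 0], [0, -1, -93], 1]
    - [[0, 0, 0], [0, -1, -98], 1]
    - [[0, 0, 0], [0, -1, -105], 1]
    - [[0, 0, 0], [0, -1, -105], 1]

```text
time_s: 23.92
eef_pos: [0.5059, -0.1447, 0.0687]
eef_rot: [-0.0, 0.967, 0.256, -0.0]
wrist_force: [-0.1, 0.2, -0.8]
opening: 0.604
grasp_force: 62.9
```

Request:
send_rows:
  series:
    - [[0, 0, 0], [0, 0, 0], -1]
    - [[0, 0, 0], [0, 0, 0], -1]
    - [[0, 0, 0], [0, 0, 0], -1]
    - [[0, 0, 0], [0, 0, 0], -1]
    - [[0, 0, 0], [0, 0, 50], -1]
    - [[0, 0, -10], [0, 0, 110], -1]
    - [[0, 0, -20], [0, -40, 130], -1]
    - [[0, 0, -30], [0, -80, 130], -1]
    - [[0, 0, -39], [0, -130, 130], -1]
    - [[0, 0, -39], [0, -130, 130], -1]

```text
time_s: 25.18
eef_pos: [0.5061, -0.2782, 0.1994]
eef_rot: [0.001, 0.996, -0.084, 0.0]
wrist_force: [-0.3, 1.1, 0.6]
opening: 0.996
grasp_force: 0.0
```

```bash
python3 look.py a8 narrow1,wide1,short,short_loop,tall,tall_loop,stand_r,stand_l,stand_l_seat,stand_r_seat .506 -.1445 .07 20; python3 -c "
from h import *
a=cv2.imread('pics/a8.png'); cv2.imwrite('pics/b8.png',np.vstack([cv2.resize(a,(560,280)),cv2.resize(save('side','s8.png')['pixels'][:,:,::-1],(427,320)) if 0 else cv2.copyMakeBorder(cv2.resize(save('side','s8.png')['pixels'][:,:,::-1],(420,315)),0,0,0,140,0)]))"
```

```text
top centre px [325.3 240.7]
narrow1 [([0.503, -0.145, 0.048], 0.53)]
wide1 [([0.498, 0.161, 0.014], 0.5)]
short [([0.507, -0.144, -0.002], 0.6)]
short_loop [([0.508, -0.145, 0.131], 0.55), ([0.348, 0.446, -0.001], 0.24)]
tall [([0.496, 0.156, -0.002], 0.85), ([0.495, -0.006, -0.001], 0.3)]
tall_loop [([0.495, 0.164, 0.168], 0.8), ([0.553, 0.433, 0.232], 0.29)]
stand_r [([0.634, 0.47, 0.002], 0.67)]
stand_l [([0.634, 0.47, 0.002], 0.67)]
stand_l_seat [([0.553, 0.433, 0.232], 0.7)]
stand_r_seat [([0.346, -0.445, -0.0], 0.67)]
side centre px [269.2 269.7]
narrow1 [([0.505, -0.147, 0.049], 0.44), ([0.509, -0.149, 0.008], 0.43), ([0.503, -0.145, 0.034], 0.41)]
wide1 []
short [([0.505, -0.145, 0.004], 0.93)]
short_loop [([0.508, -0.145, 0.128], 0.59)]
tall []
tall_loop []
stand_r [([0.585, -0.46, 0.002], 0.89), ([0.631, 0.468, -0.001], 0.8), ([0.785, 0.002, 0.002], 0.28)]
stand_l [([0.585, -0.46, 0.002], 0.89), ([0.631, 0.468, -0.001], 0.8), ([0.785, 0.002, 0.002], 0.28)]
stand_l_seat [([0.556, 0.433, 0.235], 0.92)]
stand_r_seat [([0.518, -0.406, 0.232], 0.75)]
26.275 [ 0.50636673 -0.27499751  0.19927981] [ 0.23470099 -0.58200941  0.2805469 ] 1.0015876327036675 0.0
```

View pics/b8.png

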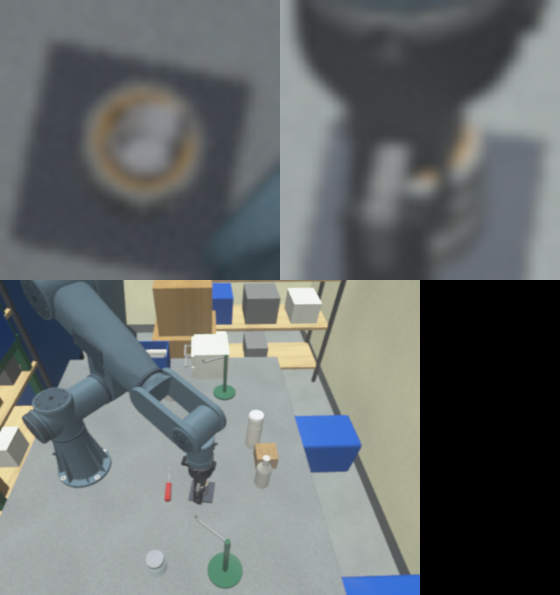

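All three narrow rolls are stacked on the short carrier (tiers read about z=8, 34 and 49 mm), and no other rolls are in sight. Next I'll grip the short handle.

Request:
send_rows:
  series:
    - [[0, 0, 0], [1, 50, 0], -1]
    - [[0, 0, 0], [1, 100, 0], -1]
    - [[0, 0, 0], [1, 130.5, 0], -1]
    - [[0, 0, 0], [1, 130.5, -20], -1]
    - [[0, 0, 0], [1, 130.5, -50], -1]
    - [[0, 0, 0], [1, 130.5, -80], -1]
    - [[0, 0, 0], [1, 130.5, -100], -1]
    - [[0, 0, 0], [1, 130.5, -113], -1]
    - [[0, 0, 0], [1, 130.5, -113], -1]

```text
time_s: 27.45
eef_pos: [0.5069, -0.1442, 0.0855]
eef_rot: [-0.0, 0.997, -0.082, -0.001]
wrist_force: [0.8, -0.3, -0.7]
opening: 1.002
grasp_force: 0.0
```

Request:
send_rows:
  series:
    - [[0, 0, 0], [0, 0, 0], 0.2]
    - [[0, 0, 0], [0, 0, 0], 0.5]
    - [[0, 0, 0], [0, 0, 0], 1]
    - [[0, 0, 0], [0, 0, 0], 1]
    - [[0, 0, 0], [0, 0, 0], 1]
    - [[0, 0, 0], [0, 0, 0], 1]
    - [[0, 0, 0], [0, 0, 0], 1]
    - [[0, 0, 0], [0, 0, 0], 1]

```text
time_s: 28.45
eef_pos: [0.5079, -0.1451, 0.087]
eef_rot: [0.001, 0.997, -0.082, 0.001]
wrist_force: [-1.2, -3.1, 5.6]
opening: 0.316
grasp_force: 61.0
```

Request:
send_rows:
  series:
    - [[0, 0, 0], [0, 0, 20], 1]
    - [[0, 0, 0], [0, 0, 60], 1]
    - [[0, 0, 0], [0, 0, 105], 1]
    - [[0, 0, -5], [-8, -30, 132], 1]
    - [[0, 0, -11], [-18, -75, 132], 1]
    - [[0, 0, -17], [-28, -120, 132], 1]
    - [[0, 0, -23], [-38, -165, 132], 1]
    - [[0, 0, -29.4], [-48, -205, 132], 1]
    - [[0, 0, -29.4], [-50, -215, 132], 1]
    - [[0, 0, -29.4], [-50, -215, 132], 1]

```text
time_s: 29.7
eef_pos: [0.4568, -0.3588, 0.2168]
eef_rot: [-0.001, 0.943, -0.332, -0.001]
wrist_force: [0.1, 1.0, -4.7]
opening: 0.317
grasp_force: 60.5
```

```bash
cat > lookhook.py <<'E'
import sys
from h import *
tag=sys.argv[1]; O=np.array([float(v) for v in sys.argv[2:4]]); yaw=np.radians(float(sys.argv[4])); g=float(sys.argv[5]) ; lp=sys.argv[6]
d=-np.array([np.cos(yaw),np.sin(yaw)])
bar=[[*(O+d*s),z] for s,z in((.009,.23),(.11,.23),(.124,.252))]
P=[*(O+d*.12),.23]
ims=[]
for n in('top','side'):
    c=camera(n); 
    ims.append(np.hstack([crop(c,P,p,26,7)[:364,:364] for p in([],[(bar,(0,0,255)),(circ(*(O),.238,.009),(0,255,255))])]))
    print(n,[(np.round(e['xyz'],3).tolist(),round(e['conf'],2)) for t in (lp,'stand_r_seat') for e in spotter.landmark_of(t,n)])
w=min(i.shape[1] for i in ims)
cv2.imwrite(f'pics/{tag}.png',cv2.resize(np.vstack([i[:,:w] for i in ims]),(600,600)))
o=telemetry.get_obs(); print(o['time_s'],o['eef_pos'],o['eef_rot'],o['wrist_force'],o['opening'],o['grasp_force'])
E
python3 lookhook.py hk1 .583 -.4605 -38.8 0 short_loop
```

```text
top [([0.456, -0.356, 0.256], 0.6), ([0.516, -0.403, 0.232], 0.89), ([0.348, 0.444, 0.002], 0.5)]
side [([0.459, -0.358, 0.26], 0.67), ([0.517, -0.405, 0.233], 0.72), ([0.46, -0.357, 0.142], 0.17)]
30.0 [ 0.45782999 -0.35830145  0.21827591] [-1.59304842e-04  9.43581158e-01 -3.31141314e-01 -5.85688077e-05] [ 0.60874543  0.47721487 -5.46309761] 0.3149200136858967 60.48713548283558
```

View pics/hk1.png

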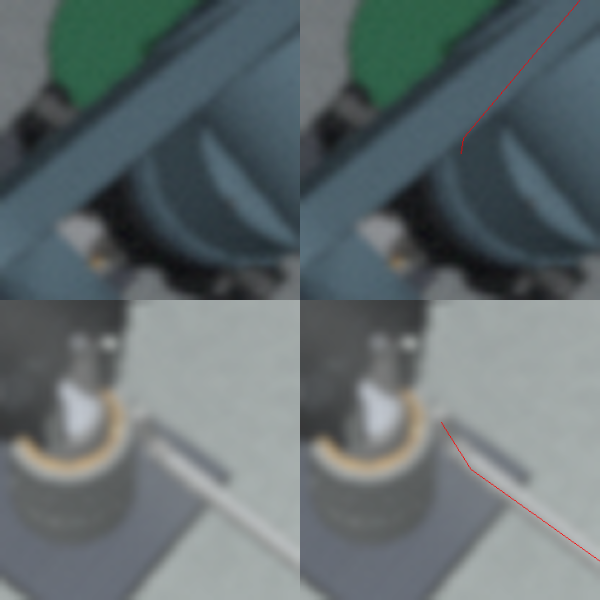

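```bash
cat > fit.py <<'E'
from h import *
from scipy.optimize import minimize
from scipy.ndimage import gaussian_filter, map_coordinates
ims=[(camera(n),gaussian_filter(cv2.imread(f'pics/{n}1.png').astype(float).mean(2),.7)) for n in('top','side')]
def prof(k,p,lat):
    c,im=ims[k]; y=p[2]; d=-np.array([np.cos(y),np.sin(y)]); O=np.array(p[:2])
    q=np.array([proj(c,[*(O+d*s),.23]) for s in np.linspace(.02,.108,30)])
    t=q[-1]-q[0]; n=np.array([-t[1],t[0]])/np.hypot(*t)
    return [map_coordinates(im,[(q+n*l)[:,1],(q+n*l)[:,0]],order=1).mean() for l in lat]
for nm,p0 in(('r',(.581,-.461,-38.8)),('l',(.633,.469,25.5))):
    p0=np.array([p0[0],p0[1],np.radians(p0[2])])
    for k in(0,1): print(nm,k,np.round(prof(k,p0,np.arange(-5,5.1,1)),0))
    def cost(p):
        s=0
        for k in(0,1):
            a=prof(k,p,[-3.5,-.7,0,.7,3.5]); s-=(a[1]+a[2]+a[3])/3-(a[0]+a[4])/2
        return s+((p[0]-p0[0])**2+(p[1]-p0[1])**2)/.005**2+((p[2]-p0[2])/np.radians(4))**2
    r=minimize(cost,p0,method='Nelder-Mead',options=dict(initial_simplex=p0+np.array([[0,0,0],[.004,0,0],[0,.004,0],[0,0,.05]])))
    p=r.x; d=-np.array([np.cos(p[2]),np.sin(p[2])]); print(nm,np.round(p[:2],4),np.degrees(p[2]),'seat',p[:2]+.085*d,r.fun)
    for k in(0,1): print(nm,k,np.round(prof(k,p,np.arange(-5,5.1,1)),0))
E
python3 fit.py
```

```text
r 0 [ 88.  84.  82.  83.  92. 107. 114. 103.  82.  65.  58.]
r 1 [167. 167. 166. 162. 160. 164. 173. 177. 174. 170. 168.]
r [ 0.5817 -0.4605] -41.17140084185346 seat [ 0.51773196 -0.40453018] -50.96775989702009
r 0 [ 83.  83.  86.  98. 113. 115.  98.  76.  61.  56.  56.]
r 1 [167. 165. 160. 160. 169. 177. 176. 171. 169. 168. 169.]
l 0 [ 65.  70.  75.  80.  86.  97. 113. 121. 120. 116. 114.]
l 1 [158. 159. 159. 158. 153. 147. 151. 162. 166. 167. 173.]
l [0.6341 0.4727] 22.710416181883215 seat [0.55565255 0.43983552] -10.699360493335565
l 0 [ 74.  79.  87. 100. 116. 122. 119. 115. 114. 113. 113.]
l 1 [158. 159. 158. 152. 147. 152. 162. 166. 166. 172. 184.]
```

Request:
send_rows:
  series:
    - [[0, 0, -1.3], [2, 1.5, 1], 1]
    - [[0, 0, -1.3], [2, 1.5, 1], 1]
    - [[0, 0, -1.3], [9, -4.5, 1], 1]
    - [[0, 0, -1.3], [17, -11, 1], 1]
    - [[0, 0, -1.3], [25, -17.5, 1], 1]
    - [[0, 0, -1.3], [32, -24, 1], 1]
    - [[0, 0, -1.3], [32, -24, 1], 1]

```text
time_s: 30.98
eef_pos: [0.4898, -0.384, 0.219]
eef_rot: [-0.0, 0.939, -0.343, -0.0]
wrist_force: [-0.4, 0.2, -4.5]
opening: 0.319
grasp_force: 60.4
```

Request:
send_rows:
  series:
    - [[0, 0, 0], [8, -6.5, 0], 1]
    - [[0, 0, 0], [16, -13, 0], 1]
    - [[0, 0, 0], [24, -19.5, 0], 1]
    - [[0, 0, 0], [27, -22, 0], 1]
    - [[0, 0, 0], [27, -22, 0], 1]
    - [[0, 0, 0], [27, -22, -8], 1]
    - [[0, 0, 0], [27, -22, -15], 1]
    - [[0, 0, 0], [27, -22, -20], 1]
    - [[0, 0, 0], [27, -22, -20], 1]

```text
time_s: 32.1
eef_pos: [0.516, -0.4051, 0.1984]
eef_rot: [-0.0, 0.939, -0.343, -0.001]
wrist_force: [-0.2, -0.4, -4.8]
opening: 0.316
grasp_force: 60.4
```

Request:
send_rows:
  series:
    - [[0, 0, 0], [0, 0, -2], 1]
    - [[0, 0, 0], [0, 0, -4], 1]
    - [[0, 0, 0], [0, 0, -5], 1]
    - [[0, 0, 0], [0, 0, -5], 1]

```text
time_s: 32.6
eef_pos: [0.5164, -0.4054, 0.1942]
eef_rot: [-0.0, 0.939, -0.343, -0.0]
wrist_force: [-0.2, -0.2, -4.4]
opening: 0.319
grasp_force: 60.4
```

Request:
send_rows:
  series:
    - [[0, 0, 0], [0, 0, -1], 1]
    - [[0, 0, 0], [0, 0, -2], 1]
    - [[0, 0, 0], [0, 0, -2], 1]

```text
time_s: 32.98
eef_pos: [0.5163, -0.4054, 0.1921]
eef_rot: [-0.0, 0.939, -0.343, -0.0]
wrist_force: [0.9, 0.2, -5.4]
opening: 0.318
grasp_force: 60.4
```

Request:
send_rows:
  series:
    - [[0, 0, 0], [0, 0, -1], 1]
    - [[0, 0, 0], [0, 0, -2], 1]
    - [[0, 0, 0], [0, 0, -2.5], 1]
    - [[0, 0, 0], [0, 0, -2.5], 1]

```text
time_s: 33.48
eef_pos: [0.5166, -0.4057, 0.1915]
eef_rot: [0.0, 0.939, -0.343, 0.001]
wrist_force: [-3.9, 4.0, 5.9]
opening: 0.321
grasp_force: 61.7
```

Request:
send_rows:
  series:
    - [[0, 0, 0], [0, 0, 1.2], 1]
    - [[0, 0, 0], [0, 0, 1.2], 0.3]
    - [[0, 0, 0], [0, 0, 1.2], 0.2]
    - [[0, 0, 0], [0, 0, 1.2], 0]
    - [[0, 0, 0], [0, 0, 1.2], -0.5]
    - [[0, 0, 0], [0, 0, 1.2], -1]
    - [[0, 0, 0], [0, 0, 1.2], -1]
    - [[0, 0, 0], [0, 0, 1.2], -1]

```text
time_s: 34.48
eef_pos: [0.5164, -0.4054, 0.191]
eef_rot: [-0.0, 0.939, -0.343, -0.0]
wrist_force: [0.1, -0.6, -0.1]
opening: 1.001
grasp_force: 0.0
```

Request:
send_rows:
  series:
    - [[0, 0, 0], [0, 0, 15], -1]
    - [[0, 0, 0], [0, 0, 50], -1]
    - [[0, 0, 0], [0, 0, 90], -1]
    - [[0, 0, 10], [-5, 50, 100], -1]
    - [[0, 0, 20], [-10, 110, 100], -1]
    - [[0, 0, 30], [-15, 170, 100], -1]
    - [[0, 0, 40], [-20, 230, 90], -1]
    - [[0, 0, 40], [-20, 290, 90], -1]
    - [[0, 0, 40], [-20, 350, 90], -1]
    - [[0, 0, 40], [-20, 400, 80], -1]

```text
time_s: 35.72
eef_pos: [0.497, -0.0035, 0.2733]
eef_rot: [0.0, 1.0, -0.0, 0.002]
wrist_force: [-0.9, 0.6, 0.2]
opening: 1.001
grasp_force: 0.0
```

Run:
```python
from h import *
ims=[]
for n in('top','side'):
    c=camera(n); print(n,[(t,np.round(e['xyz'],3).tolist(),round(e['conf'],2)) for t in('short','short_loop','tall','tall_loop') for e in spotter.landmark_of(t,n) if e['conf']>.4])
    ims.append(crop(c,(.517,-.405,.18),[],32,6)[:384,:384])
ims.append(crop(c,(.492,.162,.145),[],10,19)[:384,:380]) 
cv2.imwrite('pics/h2.png',cv2.resize(np.hstack([cv2.resize(i,(266,266)) for i in ims]),(798,266)))
o=telemetry.get_obs(); print(o['time_s'],o['eef_pos'],o['eef_rot'])
```

```text
top [('short', [0.518, -0.402, 0.104], 0.57), ('short_loop', [0.517, -0.403, 0.234], 0.9), ('tall', [0.492, 0.162, 0.0], 0.62), ('tall_loop', [0.494, 0.162, 0.168], 0.88)]
side [('short', [0.513, -0.403, 0.107], 0.67), ('short', [0.493, -0.002, -0.005], 0.59), ('short_loop', [0.517, -0.404, 0.23], 0.57), ('tall', [0.492, 0.165, 0.002], 0.61)]
36.225 [ 0.49660588 -0.00665933  0.27122635] [ 8.67816940e-05  9.99998665e-01 -1.62499493e-03  1.47145626e-04]
```

View pics/h2.png

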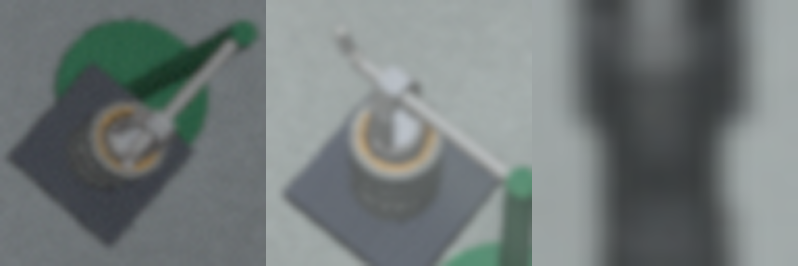

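The short carrier hangs on the right hook; its loop sits on the bar at (395,85) in the crop. Next I'll grip the tall carrier's handle.

Request:
send_rows:
  series:
    - [[0, 0, 0], [-2, 50, 0], -1]
    - [[0, 0, 0], [-3, 100, 0], -1]
    - [[0, 0, 0], [-3.5, 150, 0], -1]
    - [[0, 0, 0], [-3.5, 169, 0], -1]
    - [[0, 0, 0], [-3.5, 169, -30], -1]
    - [[0, 0, 0], [-3.5, 169, -70], -1]
    - [[0, 0, 0], [-3.5, 169, -110], -1]
    - [[0, 0, 0], [-3.5, 169, -135], -1]
    - [[0, 0, 0], [-3.5, 169, -147], -1]
    - [[0, 0, 0], [-3.5, 169, -147], -1]

```text
time_s: 37.48
eef_pos: [0.4928, 0.1631, 0.1236]
eef_rot: [0.0, 1.0, -0.001, -0.001]
wrist_force: [0.4, 0.5, 0.8]
opening: 1.0
grasp_force: 0.0
```

Request:
send_rows:
  series:
    - [[0, 0, 0], [0, 0, 0], 0]
    - [[0, 0, 0], [0, 0, 0], 0.2]
    - [[0, 0, 0], [0, 0, 0], 0.3]
    - [[0, 0, 0], [0, 0, 0], 0.4]
    - [[0, 0, 0], [0, 0, 0], 1]
    - [[0, 0, 0], [0, 0, 0], 1]
    - [[0, 0, 0], [0, 0, 0], 1]
    - [[0, 0, 0], [0, 0, 0], 1]

```text
time_s: 38.48
eef_pos: [0.4937, 0.1632, 0.1248]
eef_rot: [0.0, 1.0, -0.001, 0.001]
wrist_force: [-0.0, -3.3, 6.5]
opening: 0.33
grasp_force: 59.4
```

Request:
send_rows:
  series:
    - [[0, 0, 0], [0, 0, 20], 1]
    - [[0, 0, 0], [0, 0, 55], 1]
    - [[0, 0, 0], [0, 5, 94], 1]
    - [[0, 0, 5], [-1, 40, 94], 1]
    - [[0, 0, 10], [-2, 80, 94], 1]
    - [[0, 0, 15], [-4, 125, 94], 1]
    - [[0, 0, 20], [-5, 170, 94], 1]
    - [[0, 0, 25], [-6, 210, 94], 1]
    - [[0, 0, 25], [-6.5, 237, 94], 1]
    - [[0, 0, 25], [-6.5, 237, 94], 1]

```text
time_s: 39.72
eef_pos: [0.4846, 0.4023, 0.2161]
eef_rot: [-0.0, 0.976, 0.217, -0.002]
wrist_force: [0.2, -0.6, -4.3]
opening: 0.332
grasp_force: 60.1
```

```bash
sed -i "s/'stand_r_seat'/'stand_l_seat','stand_l'/" lookhook.py; python3 lookhook.py hk2 .632 .468 25 0 tall_loop
```

```text
top [([0.487, 0.404, 0.262], 0.77), ([0.634, 0.468, -0.002], 0.69), ([0.553, 0.431, 0.231], 0.57), ([0.635, 0.47, -0.002], 0.9), ([0.577, -0.463, -0.002], 0.63)]
side [([0.483, 0.398, 0.258], 0.57), ([0.556, 0.432, 0.233], 0.81), ([0.583, -0.46, -0.001], 0.96), ([0.632, 0.464, -0.003], 0.56)]
40.125 [0.48660689 0.39987767 0.21802853] [-1.62764142e-06  9.76545636e-01  2.15310516e-01 -4.72864534e-05] [ 0.29653378 -0.7416703  -3.51631615] 0.3313685050988569 60.05701584450435
```

View pics/hk2.png

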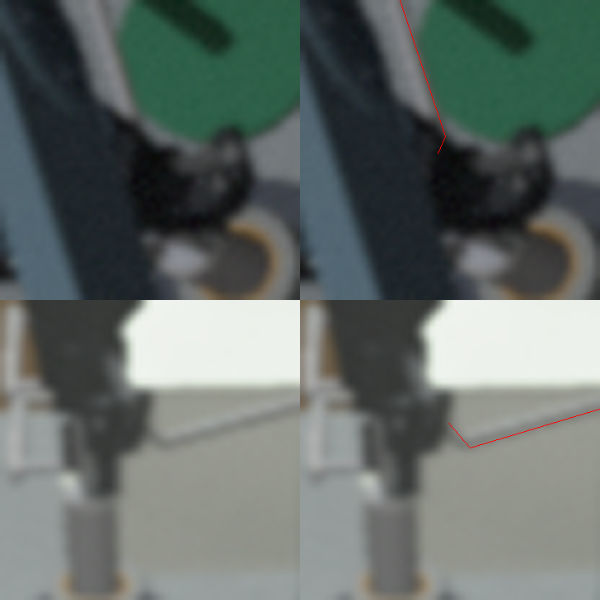

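The left bar shows about 3 mm to +y of my overlay in both crops (around (118,90) against (130,90)). I'll shift over and insert.

Request:
send_rows:
  series:
    - [[0, 0, -1], [-2, 4, 1], 1]
    - [[0, 0, -1], [-2, 4, 1], 1]
    - [[0, 0, -1], [7, 8, 1], 1]
    - [[0, 0, -1], [16, 12, 1], 1]
    - [[0, 0, -1], [25, 16, 1], 1]
    - [[0, 0, -1], [34, 20, 1], 1]
    - [[0, 0, -1], [34, 20, 1], 1]

```text
time_s: 41.0
eef_pos: [0.5212, 0.4207, 0.2187]
eef_rot: [0.0, 0.978, 0.207, -0.0]
wrist_force: [0.4, 0.0, -4.1]
opening: 0.33
grasp_force: 60.1
```

Request:
send_rows:
  series:
    - [[0, 0, 0], [9, 4, 0], 1]
    - [[0, 0, 0], [18, 8, 0], 1]
    - [[0, 0, 0], [27, 12, 0], 1]
    - [[0, 0, 0], [34, 14.5, 0], 1]
    - [[0, 0, 0], [34, 14.5, 0], 1]
    - [[0, 0, 0], [34, 14.5, -8], 1]
    - [[0, 0, 0], [34, 14.5, -16], 1]
    - [[0, 0, 0], [34, 14.5, -23], 1]
    - [[0, 0, 0], [34, 14.5, -25], 1]
    - [[0, 0, 0], [34, 14.5, -25], 1]

```text
time_s: 42.25
eef_pos: [0.5544, 0.4346, 0.1938]
eef_rot: [0.0, 0.978, 0.207, -0.0]
wrist_force: [-0.2, -2.2, -3.6]
opening: 0.329
grasp_force: 60.0
```

Request:
send_rows:
  series:
    - [[0, 0, 0], [0, 0, -1], 1]
    - [[0, 0, 0], [0, 0, -2], 1]
    - [[0, 0, 0], [0, 0, -2.5], 1]
    - [[0, 0, 0], [0, 0, -2.5], 1]

```text
time_s: 42.75
eef_pos: [0.5552, 0.435, 0.1929]
eef_rot: [0.0, 0.978, 0.207, 0.001]
wrist_force: [-0.5, -5.6, 3.8]
opening: 0.336
grasp_force: 60.5
```

Request:
send_rows:
  series:
    - [[0, 0, 0], [0, 0, 2], 1]
    - [[0, 0, 0], [0.5, -2, 2], 1]
    - [[0, 0, 0], [0.5, -2, 0.5], 1]
    - [[0, 0, 0], [0.5, -2, -0.5], 1]
    - [[0, 0, 0], [0.5, -2, -0.5], 1]

```text
time_s: 43.38
eef_pos: [0.555, 0.4343, 0.1926]
eef_rot: [-0.001, 0.978, 0.208, 0.001]
wrist_force: [-1.1, 1.4, 5.9]
opening: 0.331
grasp_force: 60.9
```

Request:
send_rows:
  series:
    - [[0, 0, 0], [0, 0, 1], 1]
    - [[0, 0, 0], [0, 0, 1], 0.3]
    - [[0, 0, 0], [0, 0, 1], 0.2]
    - [[0, 0, 0], [0, 0, 1], 0]
    - [[0, 0, 0], [0, 0, 1], -0.5]
    - [[0, 0, 0], [0, 0, 1], -1]
    - [[0, 0, 0], [0, 0, 1], -1]
    - [[0, 0, 0], [0, 0, 1], -1]

```text
time_s: 44.38
eef_pos: [0.5549, 0.433, 0.192]
eef_rot: [0.0, 0.978, 0.207, 0.0]
wrist_force: [1.4, 0.0, -0.3]
opening: 1.001
grasp_force: 0.0
```

Request:
send_rows:
  series:
    - [[0, 0, 0], [0, 0, 15], -1]
    - [[0, 0, 0], [0, 0, 50], -1]
    - [[0, 0, 0], [0, 0, 90], -1]
    - [[0, 0, 0], [-20, -50, 100], -1]
    - [[0, 0, 0], [-50, -100, 100], -1]
    - [[0, 0, 0], [-80, -150, 100], -1]
    - [[0, 0, 0], [-110, -200, 100], -1]
    - [[0, 0, 0], [-140, -250, 100], -1]
    - [[0, 0, 0], [-170, -300, 100], -1]
    - [[0, 0, 0], [-170, -300, 100], -1]

```text
time_s: 45.62
eef_pos: [0.3839, 0.1309, 0.2934]
eef_rot: [0.001, 0.979, 0.205, 0.001]
wrist_force: [-0.1, -0.0, -0.2]
opening: 1.0
grasp_force: 0.0
```

Run:
```python
from h import *
for n in('top','side'):
    c=save(n,n+'9.png')
    for t in('short','short_loop','tall','tall_loop','wide1','narrow1'):
        print(n,t,[(np.round(e['xyz'],3).tolist(),round(e['conf'],2)) for e in spotter.landmark_of(t,n) if e['conf']>.3])
o=telemetry.get_obs(); print(o['time_s'],o['eef_pos'],o['opening'])
```

```text
top short [([0.517, -0.401, 0.102], 0.57)]
top short_loop [([0.555, 0.433, 0.077], 0.66)]
top tall [([0.554, 0.433, 0.068], 0.68)]
top tall_loop [([0.555, 0.435, 0.236], 0.65)]
top wide1 [([0.749, -0.111, -0.001], 0.72), ([0.555, 0.433, 0.078], 0.52)]
top narrow1 [([0.514, -0.404, 0.15], 0.54), ([0.518, -0.401, 0.136], 0.51), ([0.515, -0.399, 0.111], 0.39)]
side short [([0.516, -0.401, 0.109], 0.86)]
side short_loop []
side tall [([0.553, 0.436, 0.069], 0.71)]
side tall_loop [([0.55, 0.433, 0.234], 0.83), ([0.353, 0.447, 0.001], 0.41)]
side wide1 [([0.554, 0.434, 0.075], 0.48)]
side narrow1 [([0.516, -0.404, 0.153], 0.61), ([0.514, -0.404, 0.139], 0.56), ([0.518, -0.402, 0.116], 0.41)]
46.325 [0.38489959 0.13320465 0.29185392] 1.0015046156046414
```

Request:
send_rows:
  series:
    - [[0, 0, 0], [-30, -60, 0], -1]
    - [[0, 0, 0], [-30, -110, 0], -1]
    - [[0, 0, 0], [-30, -133, 0], -1]
    - [[0, 0, 0], [-30, -133, 0], -1]
    - [[0, 0, 0], [-30, -133, 0], -1]
    - [[0, 0, 0], [-30, -133, 0], -1]
    - [[0, 0, 0], [-30, -133, 0], -1]
    - [[0, 0, 0], [-30, -133, 0], -1]
    - [[0, 0, 0], [-30, -133, 0], -1]
    - [[0, 0, 0], [-30, -133, 0], -1]

```text
time_s: 47.58
eef_pos: [0.3549, 0.0001, 0.292]
eef_rot: [-0.0, 0.978, 0.207, -0.0]
wrist_force: [0.9, 0.5, -0.3]
opening: 0.999
grasp_force: 0.0
```

Request:
send_rows:
  series:
    - [[0, 0, 0], [0, 0, 0], -1]
    - [[0, 0, 0], [0, 0, 0], -1]
    - [[0, 0, 0], [0, 0, 0], -1]
    - [[0, 0, 0], [0, 0, 0], -1]
    - [[0, 0, 0], [0, 0, 0], -1]
    - [[0, 0, 0], [0, 0, 0], -1]
    - [[0, 0, 0], [0, 0, 0], -1]
    - [[0, 0, 0], [0, 0, 0], -1]
    - [[0, 0, 0], [0, 0, 0], -1]
    - [[0, 0, 0], [0, 0, 0], -1]

```text
time_s: 48.82
eef_pos: [0.3549, 0.0001, 0.292]
eef_rot: [0.0, 0.978, 0.207, 0.0]
wrist_force: [-0.6, 0.2, 0.3]
opening: 1.004
grasp_force: 0.0
```

Run:
```python
from h import *
from scipy.ndimage import gaussian_filter
A=[]
for k in range(5):
    A.append([camera('top'),camera('side')]); camera('top')
for i in(0,1):
    for nm,P in(('tall',(.555,.434,.1)),('short',(.517,-.403,.13)),('bench',(.6,.2,0))):
        u,v=np.round(proj(A[0][i],P)).astype(int)
        f=[gaussian_filter(a[i]['pixels'][max(v-22,0):v+22,u-22:u+22].astype(float).mean(2),1.) for a in A]
        print(i,nm,[round(float(np.abs(g-f[0]).max()),1) for g in f[1:]])
for n in('top','side'):
    for t in('wide1','wide2','narrow1','screwdriver','mug','jar','remote'):
        print(n,t,[(np.round(e['xyz'],3).tolist(),round(e['conf'],2)) for e in spotter.landmark_of(t,n) if e['conf']>.3])
```

```text
0 tall [1.3, 1.7, 1.6, 1.6]
0 short [1.5, 1.3, 1.8, 1.4]
0 bench [1.0, 1.3, 1.2, 1.3]
1 tall [0.5, 0.6, 0.6, 0.5]
1 short [0.6, 0.6, 0.5, 0.5]
1 bench [0.5, 0.5, 0.5, 0.5]
top wide1 [([0.556, 0.432, 0.08], 0.78)]
top wide2 [([0.556, 0.432, 0.08], 0.78)]
top narrow1 [([0.513, -0.406, 0.152], 0.7), ([0.515, -0.404, 0.137], 0.56), ([0.511, -0.403, 0.109], 0.4)]
top screwdriver [([0.368, -0.108, 0.003], 0.6)]
top mug [([0.347, 0.445, 0.001], 0.86)]
top jar [([0.346, -0.444, -0.002], 0.69), ([0.748, -0.112, -0.004], 0.59)]
top remote [([0.494, -0.004, 0.0], 0.63)]
side wide1 [([0.556, 0.434, 0.076], 0.49), ([0.519, -0.405, 0.154], 0.35)]
side wide2 [([0.556, 0.434, 0.076], 0.49), ([0.519, -0.405, 0.154], 0.35)]
side narrow1 [([0.516, -0.405, 0.112], 0.63), ([0.513, -0.401, 0.138], 0.6), ([0.517, -0.407, 0.155], 0.46)]
side screwdriver [([0.372, -0.11, 0.001], 0.81)]
side mug [([0.353, 0.447, -0.0], 0.7)]
side jar [([0.346, -0.446, -0.002], 0.92), ([0.552, 0.441, 0.068], 0.54)]
side remote [([0.493, -0.0, -0.004], 0.65)]
```

Both carriers hang still, all four rolls are seated, and the bystanders are in place. I'll hand it in.

```bash
python3 -c "
from bench import ctrl
print(ctrl.hand_in())"
```

```text
the job is handed in; nothing more can be done
None
```

The job is handed in, though no verdict came back: the one wide roll found is on the tall carrier (left hook) and the three narrow rolls are on the short carrier (right hook), both hanging still and clear of the bench.

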